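# Gauge the cast plug, then hold the mould clamp open for it

## Task

Shut the bench caliper's sliding jaw on the round cast plug lying in it, until the plug is pressed between both jaws, and leave it shut there. Then pull the spring-loaded jaw of the blue mould clamp out until its red pointer stands level with the clip that has that plug's colour, and finish while still holding it there, because the spring closes it again. Do not disturb the other plug or anything else on the bench.

Things in the scene. Friction and masses are not known exactly. Their poses are not given: they have to be found in the camera images.
- caliper: Steel bench caliper lying on the bench, fixed down. Origin on the bench directly under the inner face of its fixed jaw, in the middle of where plugs lie. Its -x axis points from the fixed jaw to the sliding jaw, parallel to the 260 mm beam; +y points across to the beam (beam centre 50 mm from the origin in y, beam 24 wide, top 18 high, from x = -210 to 50 mm). The jaws are 30 mm high and reach from y = -39 to 63 mm; the fixed jaw is 20 mm thick
- jaw (a joint): gap between the caliper's jaws in m: 0 shut, at most 0.13; the sliding jaw moves stiffly (about 2.5 N) and stays where it is left. With a plug clamped the gap equals the plug's diameter
- jaw_post (a point): grip point on the upright round thumb post of the caliper's sliding jaw: post 20 mm in diameter, from 32 to 82 mm above the bench, standing on a black carriage whose top is 32 mm high; the point is on its axis 58 mm above the bench. Push it along the caliper's +x to shut the jaw
- clamp: Blue mould clamp fixed to the bench, base plate 250 x 100 mm and 12 mm thick. Origin at bench level under the face of its fixed jaw (46 mm high, 30 mm thick). Its -x axis is the direction in which the spring jaw is pulled open
- slide (a joint): opening of the clamp's spring jaw in m: 0 shut (where it starts), at most 0.10. The spring pulls it shut with about 3 N at 0, rising 1 N for each 10 mm; let go, it returns to 0
- slide_post (a point): grip point on the upright round handle post of the spring jaw: 20 mm in diameter, from 34 to 90 mm above the bench, standing on a grey carriage whose top is 34 mm high (the steel jaw in front of it 44 mm); the point is on its axis 66 mm above the bench. It moves with the spring jaw
- pointer (a point): the red pointer on the spring jaw, 4 mm wide, over the white scale on the clamp's -y edge; moves with the spring jaw
- teal_clip_line (a point): centre of the teal clip on the clamp's white scale, 6 mm wide along the scale, 20 mm across it, 10 mm high; axes as the clamp's. The pointer stands level with it when both have the same x in the clamp's frame; 60 to 72 mm of opening
- yellow_clip_line (a point): centre of the yellow clip on the same scale, same size; 39 to 49 mm of opening
- teal_plug: teal cast resin disc, 54 mm in diameter, 30 mm high; origin at the centre of its underside. Either this or the yellow one lies between the caliper's jaws, the other lies by itself at the far side of the bench
- yellow_plug: yellow cast resin disc, 34 mm in diameter, 30 mm high; origin at the centre of its underside
- bottle: bystander: blue-capped bottle, 72 mm in diameter, 190 high; origin under it
- jar: bystander: dark jar, 60 mm in diameter, 55 high; origin under it
- cup: bystander: pale blue mixing cup, 84 mm in diameter at the rim, 85 high; origin under it
- stick: bystander: wooden stir stick 150 x 18 x 4 mm, lying along its x axis; origin under its middle
- lid: bystander: teal jar lid lying open side up, 66 mm in diameter, 16 high; origin under it
Not all that is in view belongs to the job. Of the things that look like the teal_plug, the middle-sized one is meant.

How it is judged:
By the outcome, as a careful person would: the job done as asked, in the order asked, and still so for the second after the job is handed in, while the arm keeps its last pose, push and grip.
It also fails if it takes over 42 s, if anything falls off the work surface, if the arm or the gripper's body presses on something with over 40 N, if the wrist force passes 120 N, or if a joint passes its speed limit or range.

## Robot

A 7-joint arm with a two-finger parallel gripper is mounted at the origin on the work surface. World frame = base frame: x ahead of the robot, y to its left, z up, the work surface at z = 0. Lengths are in m, angles in rad, forces in N, time in s.
With the tool pointing down it reaches from about 0.35 to 0.9 m from the base axis. Payload 8.1 kg.
Tool frame: the origin (TCP) lies at the very end of the fingers, on their centre line; the grasp point (between the pads) lies 19 mm behind it; z points along the fingers, y is the line along which they close (so a half turn about z gives the same grasp; the last joint's range is limited). The gripper opens to 92 mm and grips with 3 to 60 N. Pads are 19 mm wide; open, the fingers measure 130 mm over their backs; the gripper's body (75 mm by 190 mm) begins 47 mm behind the grasp point.
Start: joints at [1.055, 0.434, 0.025, 1.573, -0.012, 1.134, -0.075], TCP at [0.251, -0.573, 0.194] pointing down, gripper open.
Joint ranges: [-2.62, 2.62], [-0.44, 2.09], [-1.27, 1.32], [0.08, 2.57], [-1.32, 4.46], [0.12, 2], [-2.74, 2.74]. Speed limits (rad/s): [2.22, 2.22, 3.01, 3.01, 3.14, 3.14, 3.14].

## Interface

Orientations are given as a rotation vector (axis times angle).
In Python, from cell import arm gives the robot as it stands.
- The arm moves only by the tool jog_arm, never from a script. Its argument "rows" is a list of rows, each a list of 3 entries, a list of its own where there are three numbers: the shift along the world's x, y, z in cm, then the turn, a rotation vector about the world's x, y, z in degrees, then the opening, from 0 (shut) to 1 (fully open). A call has 1 to 8 rows; each row is the pose to reach, as a shift and turn from the pose commanded when the call began; what a row does not reach only later rows make up. A row lasts 1/8 s, in which the tool goes at most 62.5 mm and 10.7 degrees, less where a joint would pass 70% of its speed; a pose out of reach is approached as far as the arm can. A call with a gripper value outside its range is refused whole. The fingers move at their own pace and stop on an object; "newtons" is the grip in N (left out, the last holds). Time passes only in rows, so rows that repeat a pose let the fingers close. It gives the time, the measured TCP pose, the force, the opening and the grip force at its end, in the units of the state.
- arm.observe(): the state, without advancing time (a new reading comes with each control period).
- arm.get_image(name): name is "scene" or "top" or "wrist"; returns a dict with "img" (400x640x3 uint8, red, green, blue), "depth" (400x640 float32, m along the optical axis (not along the pixel's ray), 0 where there is no reading), "fx", "fy", "cx", "cy" (pixels), "rvec" (rotation vector, rad) and "tvec" (3), from world to camera coordinates, as OpenCV has them; the wrist camera has in their place "mount" (4x4, takes a point from camera to tool coordinates, whose origin is the TCP and whose axes are the flange's). Camera axes: x right, y down, z forward; pixel columns grow to the right and rows downward; lengths in m; the calibration is good to about 2 mm. A picture is of the moment at which its call begins: read the wrist's pose just before it.
- arm.sign_off(): hands the job in; it is judged then, once.
The state is a dict: "clock": time; "joints": joint angles; "dq": joint speeds; "joint_efforts": joint torques, N m; "position": TCP position; "ee_rot": TCP orientation; "force": force on the tool from outside, world axes, zero at the start; "ft_torque": the same for the moment, N m; "width": opening from 0.0 (shut) to 1.0 (fully open); "gripper_force": force on a finger pad.
Only numpy, scipy, OpenCV 4.12 (cv2) and the standard library are available. Lean on these libraries where they do the work, as an engineer would, in place of code of your own. Each camera call takes 0.05 s, during which the arm holds its last target. There are 200 camera calls.

## Working session

There is one attempt and no reset: what is moved stays moved. The work goes in short steps, Python scripts to look and compute and a tool call to move; the robot and the scene stay as the last step left them, time stands still between calls to the robot, and variables do not carry over. Pictures are saved under pics/ and viewed, at most 10 in all, crops included, and the job is handed in when it is done.

Besides the shell and the picture viewer there is one more tool, called after "Emit:" by a JSON object that holds its "name" and its "arguments". jog_arm: Moves the arm, as the interface text tells. Its arguments: {"type":"object","properties":{"rows":{"type":"array","items":{"type":"array"}},"newtons":{"type":"number"}},"required":["rows"]}

```bash
mkdir -p pics
cat > h.py <<'E'
import numpy as np, cv2
from cell import arm
def grab(n):
    s=arm.observe(); d=arm.get_image(n)
    if n=="wrist":
        T=np.eye(4); T[:3,:3]=cv2.Rodrigues(np.array(s["ee_rot"],float))[0]; T[:3,3]=s["position"]
        d["C"]=T@np.array(d["mount"])
    else:
        W=np.eye(4); W[:3,:3]=cv2.Rodrigues(np.array(d["rvec"],float))[0]; W[:3,3]=np.ravel(d["tvec"])
        d["C"]=np.linalg.inv(W)
    return d
def plane(d,px,z):
    px=np.atleast_2d(np.array(px,float)); r=np.c_[(px[:,0]-d["cx"])/d["fx"],(px[:,1]-d["cy"])/d["fy"],np.ones(len(px))]@d["C"][:3,:3].T
    o=d["C"][:3,3]; return o+r*((z-o[2])/r[:,2])[:,None]
def cloud(d):
    v,u=np.mgrid[:400,:640]; z=d["depth"]
    p=np.stack([(u-d["cx"])/d["fx"]*z,(v-d["cy"])/d["fy"]*z,z],-1)
    return p@d["C"][:3,:3].T+d["C"][:3,3]
def save(d,n): cv2.imwrite("pics/"+n,d["img"][:,:,::-1])
E
python3 - <<'E'
from h import *
for n in("top","scene"):
    d=grab(n); save(d,n+".png"); np.save(n+".npy",d,allow_pickle=True); print(n,d["C"].round(3))
print(arm.observe())
E
```

```text
top [[ 0.018 -0.985  0.171  0.295]
 [-0.999 -0.022 -0.023 -0.016]
 [ 0.027 -0.17  -0.985  1.476]
 [ 0.     0.     0.     1.   ]]
scene [[ 0.135  0.698 -0.704  1.586]
 [ 0.991 -0.082  0.109 -0.184]
 [ 0.018 -0.712 -0.702  1.096]
 [ 0.     0.     0.     1.   ]]
{'clock': 0.1, 'joints': array([ 1.05537145,  0.43514828,  0.0249698 ,  1.57396598, -0.0115849 ,
        1.13402892, -0.07504359]), 'dq': array([ 0.00034924, -0.00208047,  0.00105276, -0.00158484, -0.00039596,
        0.00024497, -0.00030293]), 'joint_efforts': array([ 2.50042147e-03, -6.69132113e+01,  9.87725928e-01, -3.15154195e+01,
       -6.05226005e-02,  3.73438268e-02,  3.16521619e-05]), 'position': array([ 0.25049628, -0.57206562,  0.1933421 ]), 'ee_rot': array([-3.07359320e+00, -6.43589886e-01,  6.65073782e-04]), 'force': array([-0.04922148, -0.94727544,  0.10719798]), 'ft_torque': array([-0.03402543,  0.03336352,  0.00450111]), 'gripper_force': 0.0, 'width': 0.9984149506030116}
```

View pics/top.png

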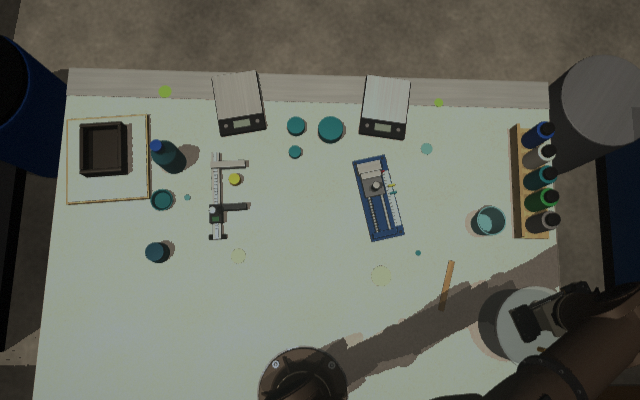

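View pics/scene.png

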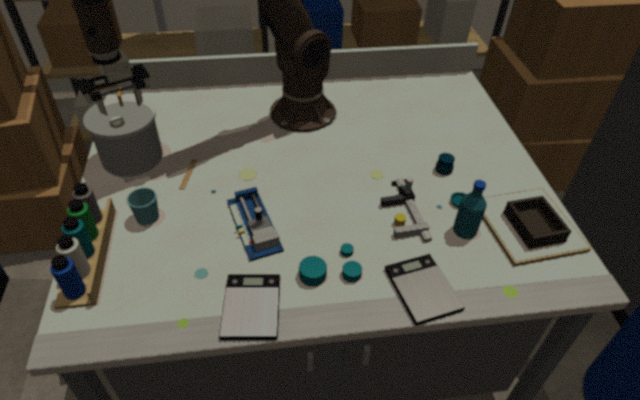

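The caliper, at top pixels (210-248, 155-240), has the yellow plug at (235,180). The clamp is at (378,198), with its post at about (377,186). The things that look like plugs are three teal discs at (295,126), (330,129) and (295,152), plus the yellow disc at (235,180). The disc in the jaws is yellow, so the yellow clip is the target. I'll check this in a close crop.

Run:
```python
from h import *
d=np.load("top.npy",allow_pickle=True).item()
im=d["img"][:,:,::-1]
a=cv2.resize(im[148:248,195:260],None,fx=6,fy=6,interpolation=cv2.INTER_CUBIC)
b=cv2.resize(im[148:248,345:411],None,fx=6,fy=6,interpolation=cv2.INTER_CUBIC)
cv2.imwrite("pics/crop.png",np.clip(np.hstack([a,b])*1.5,0,255).astype(np.uint8))
P=cloud(d); hsv=cv2.cvtColor(d["img"],cv2.COLOR_RGB2HSV)
print(d["fx"])
# yellow plug
m=cv2.inRange(hsv,(20,100,80),(35,255,255)); n,l,s,c=cv2.connectedComponentsWithStats(m)
for i in range(1,n):
    if s[i,4]>3: print("yel",s[i],c[i].round(1),np.median(P[l==i],0).round(3))
m=cv2.inRange(hsv,(105,130,40),(125,255,255)); m[:, :345]=0;m[:,411:]=0; 
ys,xs=np.nonzero(m); r=cv2.minAreaRect(np.c_[xs,ys].astype(np.float32)); print(r, plane(d,cv2.boxPoints(r),.012).round(3))
for nm,(x0,x1,y0,y1),lo,hi in(("post cal",(195,260,148,248),.06,.1),("post clamp",(345,411,148,248),.07,.1)):
    z=P[y0:y1,x0:x1]; k=(z[...,2]>lo)&(z[...,2]<hi); print(nm,k.sum(),np.median(z[k],0).round(3) if k.any() else 0, (np.argwhere(k).mean(0)+[y0,x0]).round(1))
for lo,hi in((.024,.036),):
    z=P[148:248,195:260]; k=((z[...,2]>lo)&(z[...,2]<hi)).astype(np.uint8); n,l,s,c=cv2.connectedComponentsWithStats(k)
    for i in range(1,n):
        if s[i,4]>10: print(s[i],(c[i]+[195,148]).round(1),z[l==i].mean(0).round(3))
```

```text
499.2027621720453
yel [146 118   2  29  42] [146.4 133.5] [0.738 0.489 0.018]
yel [517 124   3   2   4] [517.8 124.5] [ 0.787 -0.625  0.055]
yel [520 129   9   5  29] [523.1 130.6] [ 0.783 -0.658  0.013]
yel [521 148  11   6  39] [524.6 150.4] [ 0.72  -0.658  0.013]
yel [147 164   2  30  44] [147.4 180.2] [0.596 0.475 0.018]
yel [522 168   9   7  43] [525.3 170.8] [ 0.655 -0.659  0.013]
yel [229 173  11  13 104] [233.9 178.8] [0.605 0.218 0.031]
yel [388 184   7   3  14] [391.  184.9] [ 0.599 -0.247  0.022]
yel [520 189  15  34 148] [524.2 208.1] [ 0.53  -0.629  0.052]
yel [526 190   4   4  12] [527.2 191.8] [ 0.59  -0.66   0.013]
yel [ 66 198   1   6   6] [ 66.  200.5] [0.531 0.706 0.018]
yel [120 199   2   2   4] [120.5 199.5] [0.539 0.55  0.013]
yel [111 200   5   1   5] [113. 200.] [0.536 0.569 0.016]
yel [ 74 202   4   2   5] [ 75.6 202.8] [0.526 0.679 0.013]
yel [542 231   7   8  45] [544.9 234.6] [ 0.461 -0.708  0.012]
yel [521 232  17   7  70] [530.4 235.1] [ 0.459 -0.665  0.012]
((378.1521911621094, 197.82447814941406), (81.50475311279297, 32.78553771972656), 76.46414184570312) [[ 0.67  -0.133  0.012]
 [ 0.696 -0.23   0.012]
 [ 0.456 -0.286  0.012]
 [ 0.431 -0.192  0.012]]
post cal 48 [0.504 0.266 0.081] [209.9 212.4]
post clamp 50 [ 0.585 -0.194  0.09 ] [184.8 375.6]
[ 15  10  35  10 230] [226.7 163.5] [0.651 0.242 0.031]
[34 25 11 12 97] [234.  178.3] [0.607 0.218 0.031]
[ 14  54  38  26 289] [224.5 210. ] [0.512 0.241 0.031]
```

View pics/crop.png

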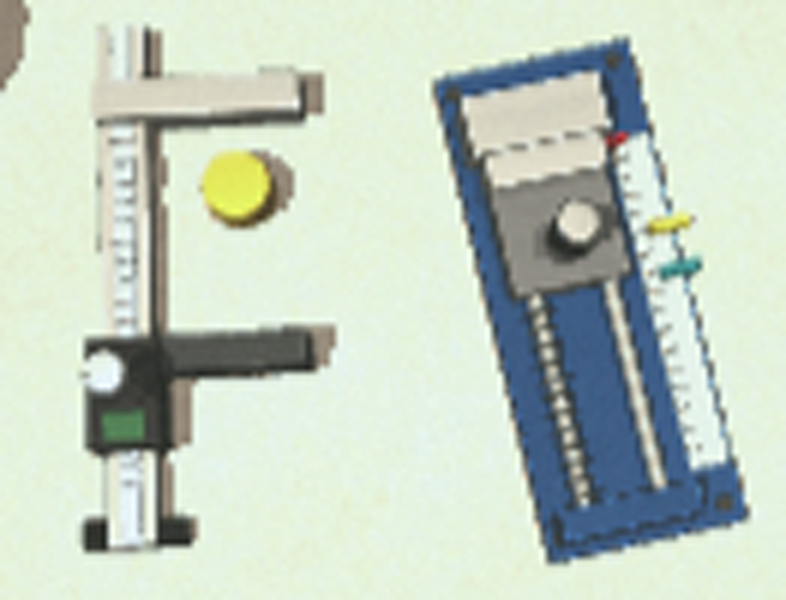

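The crop confirms the choice. The yellow disc is in the caliper (crop (237,187)), and the clamp has its yellow clip at (668,225), the teal clip at (680,267) and the red pointer at (617,140). I'll go to the caliper's post first and turn the closing line along the caliper's x axis.

Emit:
{"name": "jog_arm", "arguments": {"rows": [[[0,0,6],[0,0,0],1],[[2,5,8],[0,0,6],1],[[4,11,8],[0,0,13],1],[[7,17,8],[0,0,20],1],[[10,23,8],[0,0,27],1],[[13,28.5,8],[0,0,34],1],[[15,34,8],[0,0,41],1],[[17,39.5,8],[0,0,48],1]]}}

```text
clock: 1.1
position: [0.4203, -0.1774, 0.2739]
ee_rot: [2.544, 1.844, -0.0]
force: [1.4, 0.1, -0.2]
width: 1.001
gripper_force: 0.0
```

Emit:
{"name": "jog_arm", "arguments": {"rows": [[[1,6,0],[0,0,6],1],[[2,12,0],[0,0,12],1],[[3,18,0],[0,0,18],1],[[4,24,0],[0,0,21],1],[[4,30,0],[0,0,21],1],[[4,36,0],[0,0,21],1],[[4,40,0],[0,0,21],1],[[4,40,0],[0,0,21],1]]}}

```text
clock: 2.1
position: [0.4588, 0.2241, 0.2737]
ee_rot: [-2.162, -2.277, -0.0]
force: [-0.3, -0.4, -0.4]
width: 0.995
gripper_force: 0.0
```

Run:
```python
from h import *
d=grab("wrist"); save(d,"w1.png"); np.save("w1.npy",d,allow_pickle=True)
P=cloud(d); print(d["C"].round(3))
for lo,hi in((.024,.0315),(.07,.09)):
    k=((P[...,2]>lo)&(P[...,2]<hi)).astype(np.uint8); n,l,s,c=cv2.connectedComponentsWithStats(k)
    for i in range(1,n):
        if s[i,4]>100:
            q=P[l==i]; r=cv2.minAreaRect((q[:,:2]*1000).astype(np.float32)); print(s[i],q.mean(0).round(4),np.round(r[0],1),np.round(r[1],1),round(r[2],1))
```

```text
[[ 0.999  0.05   0.013  0.455]
 [ 0.052 -0.959 -0.278  0.299]
 [-0.002  0.279 -0.96   0.464]
 [ 0.     0.     0.     1.   ]]
[253   0  30   6 121] [0.3859 0.4006 0.0273] [385.6 400.6] [33.   5.4] 3.4
[471   0  31  48 153] [0.6299 0.3859 0.0276] [634.2 385.7] [18.1 61. ] 39.7
[ 461  114   25   80 1342] [0.6479 0.2417 0.0293] [648.9 240.2] [ 21.  101.4] 4.5
[364 132  17  65 799] [0.5222 0.2177 0.0297] [521.8 220.5] [20.3 82.6] 6.6
[423 157  27  26 539] [0.6038 0.2188 0.0294] [604.4 218.2] [32.5 32.7] 47.1
[489   0  47  42 506] [0.632  0.3813 0.08  ] [638.1 380.4] [15.5 57.3] 51.7
[355 122  20  19 280] [0.5015 0.2673 0.0809] [501.8 266.9] [19.3 19.4] 45.6
```

View pics/w1.png

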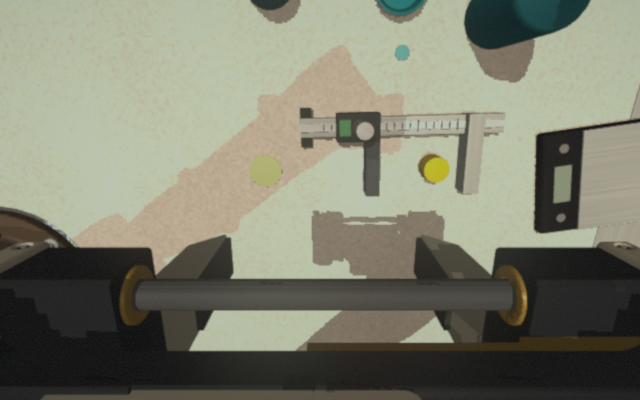

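The wrist view shows the caliper's post at (365,130), the plug at (435,169), and the jaws at (372,165) and (470,150). The measured post is (0.502, 0.267) with its top at 81 mm, the yaw is about 4° and the gap about 107 mm, so the travel is about 73 mm.

Emit:
{"name": "jog_arm", "arguments": {"rows": [[[2.2,2.2,0],[0,0,1],1],[[4.3,4.3,-3],[0,0,1],1],[[4.3,4.3,-9],[0,0,1],1],[[4.3,4.3,-15],[0,0,1],1],[[4.3,4.3,-20],[0,0,1],1],[[4.3,4.3,-22.8],[0,0,1],1],[[4.3,4.3,-22.8],[0,0,1],1]]}}

```text
clock: 3.02
position: [0.5021, 0.2607, 0.044]
ee_rot: [-2.151, -2.289, 0.008]
force: [0.4, 0.2, 1.2]
width: 1.001
gripper_force: 0.0
```

Emit:
{"name": "jog_arm", "arguments": {"rows": [[[0,0,0],[0,0,0],0.1],[[0,0,0],[0,0,0],0.1],[[0,0,0],[0,0,0],0.1],[[0,0,0],[0,0,0],0.1],[[0,0,0],[0,0,0],0.1],[[0,0,0],[0,0,0],0.1]], "newtons": 10}}

```text
clock: 3.78
position: [0.503, 0.2636, 0.046]
ee_rot: [2.15, 2.291, -0.0]
force: [-0.2, 0.5, 0.4]
width: 0.396
gripper_force: 0.0
```

Emit:
{"name": "jog_arm", "arguments": {"rows": [[[0,0.3,0],[0,0,0],0.1],[[0,0.3,0],[0,0,0],0.1],[[0,0.3,0],[0,0,0],0.1],[[0,0.3,0],[0,0,0],0.1]]}}

```text
clock: 4.28
position: [0.5028, 0.2671, 0.0461]
ee_rot: [-2.149, -2.291, -0.001]
force: [-1.1, 2.1, -0.0]
width: 0.205
gripper_force: 10.0
```

Emit:
{"name": "jog_arm", "arguments": {"rows": [[[1,0.1,0],[0,0,0],0.1],[[2,0.1,0],[0,0,0],0.1],[[3,0.2,0],[0,0,0],0.1],[[4,0.3,0],[0,0,0],0.1],[[5,0.4,0],[0,0,0],0.1],[[6,0.4,0],[0,0,0],0.1],[[6.5,0.5,0],[0,0,0],0.1],[[6.5,0.5,0],[0,0,0],0.1]]}}

```text
clock: 5.28
position: [0.5693, 0.2723, 0.0461]
ee_rot: [2.15, 2.291, 0.003]
force: [0.9, 5.9, -1.9]
width: 0.204
gripper_force: 10.0
```

Emit:
{"name": "jog_arm", "arguments": {"rows": [[[0.2,0.1,0],[0,0,0],0.1],[[0.4,0.1,0],[0,0,0],0.1],[[0.5,0.1,0],[0,0,0],0.1],[[0.5,0.1,0],[0,0,0],0.1]]}}

```text
clock: 5.78
position: [0.5731, 0.2726, 0.0461]
ee_rot: [2.15, 2.291, 0.0]
force: [-2.1, 3.1, 0.6]
width: 0.206
gripper_force: 10.0
```

Run:
```python
from h import *
d=grab("wrist"); save(d,"w2.png"); P=cloud(d)
k=((P[...,2]>.024)&(P[...,2]<.0315)).astype(np.uint8); n,l,s,c=cv2.connectedComponentsWithStats(k)
for i in range(1,n):
    if s[i,4]>100:
        q=P[l==i]; r=cv2.minAreaRect((q[:,:2]*1000).astype(np.float32)); print(s[i],q.mean(0).round(4),np.round(r[0],1),np.round(r[1],1),round(r[2],1))
```

```text
[422   0  63  73 388] [0.6306 0.382  0.0279] [636.2 380.5] [12.4 53.1] 49.7
[275 191  88  33 783] [0.5724 0.2868 0.0298] [569.6 280.9] [54.7 19.5] 4.0
[ 418  197   37   51 1651] [0.6454 0.2759 0.0293] [646.2 274.5] [20.5 34.3] 4.1
[335 311  20  27 386] [0.5913 0.1954 0.0296] [593.1 196.3] [13.6 22.6] 4.2
```

View pics/w2.png

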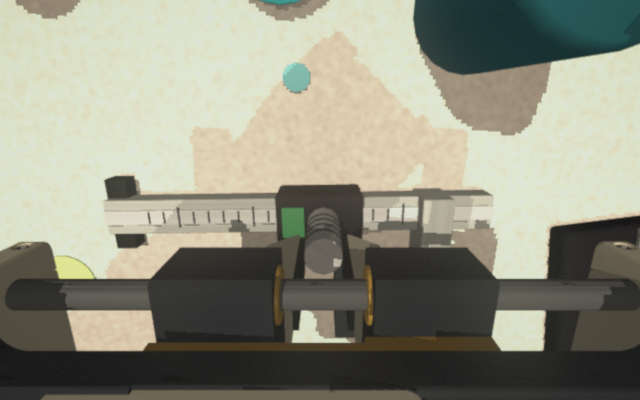

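The plug is hidden behind the gripper, the post is held at (322,240), and the force is still about the sliding friction. I'll continue in small steps until the force rises.

Emit:
{"name": "jog_arm", "arguments": {"rows": [[[0.1,0,0],[0,0,0],0.1],[[0.2,0,0],[0,0,0],0.1],[[0.3,0,0],[0,0,0],0.1],[[0.3,0,0],[0,0,0],0.1]]}}

```text
clock: 6.32
position: [0.5761, 0.2729, 0.0461]
ee_rot: [-2.149, -2.291, -0.001]
force: [-2.7, 4.6, 0.6]
width: 0.205
gripper_force: 10.0
```

Emit:
{"name": "jog_arm", "arguments": {"rows": [[[0.1,0.05,0],[0,0,0],0.1],[[0.2,0.05,0],[0,0,0],0.1],[[0.2,0.05,0],[0,0,0],0.1]]}}

```text
clock: 6.7
position: [0.5775, 0.273, 0.046]
ee_rot: [-2.149, -2.291, 0.001]
force: [-4.6, 2.8, 3.4]
width: 0.208
gripper_force: 10.0
```

Emit:
{"name": "jog_arm", "arguments": {"rows": [[[0.1,0,0],[0,0,0],0.1],[[0.2,0,0],[0,0,0],0.1],[[0.2,0,0],[0,0,0],0.1]]}}

```text
clock: 7.08
position: [0.5777, 0.273, 0.0459]
ee_rot: [-2.148, -2.291, 0.005]
force: [-11.2, 2.3, 8.2]
width: 0.206
gripper_force: 10.0
```

The jaw has stopped: the force rose to 11 N with no motion. I'll release and lift.

Emit:
{"name": "jog_arm", "arguments": {"rows": [[[0,0,0],[0,0,0],0.7],[[0,0,0],[0,0,0],0.7],[[0,0,0],[0,0,0],0.7],[[0,0,0],[0,0,0],0.7],[[0,0,3],[0,0,0],0.7],[[0,0,8],[0,0,0],0.7],[[0,0,14],[0,0,0],0.7],[[-5,-2,16],[0,0,0],1]]}}

```text
clock: 8.07
position: [0.5336, 0.2551, 0.2099]
ee_rot: [2.151, 2.288, 0.013]
force: [-1.0, 0.4, -0.3]
width: 0.766
gripper_force: 0.0
```

Emit:
{"name": "jog_arm", "arguments": {"rows": [[[-3,-6,0],[0,0,0],1],[[-5,-12,0],[0,0,0],1],[[-5,-12,0],[0,0,0],1]]}}

```text
clock: 8.45
position: [0.4793, 0.1278, 0.206]
ee_rot: [2.155, 2.282, -0.004]
force: [1.3, 0.1, -0.5]
width: 0.996
gripper_force: 0.0
```

Run:
```python
from h import *
d=grab("top"); P=cloud(d)
np.save("top2.npy",d,allow_pickle=True)
im=d["img"][:,:,::-1]
cv2.imwrite("pics/c2.png",np.clip(np.hstack([cv2.resize(im[148:248,x:x+66],None,fx=6,fy=6,interpolation=cv2.INTER_CUBIC) for x in(195,345)])*1.5,0,255).astype(np.uint8))
```

```text
(no output)
```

View pics/c2.png

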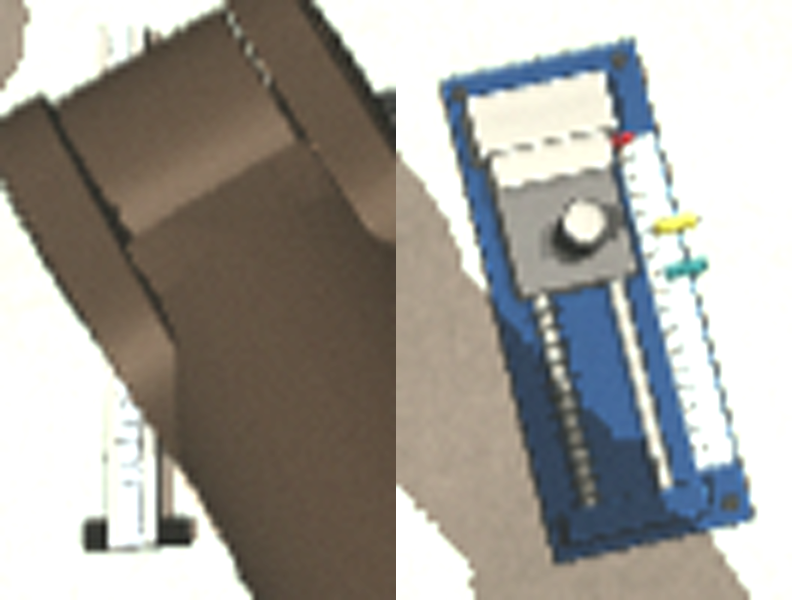

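The arm hides the caliper in this view, and the clamp is untouched. I'll check the caliper with the wrist camera.

Run:
```python
from h import *
d=grab("wrist"); save(d,"w3.png"); P=cloud(d)
k=((P[...,2]>.024)&(P[...,2]<.0315)).astype(np.uint8); n,l,s,c=cv2.connectedComponentsWithStats(k)
for i in range(1,n):
    if s[i,4]>100:
        q=P[l==i]; r=cv2.minAreaRect((q[:,:2]*1000).astype(np.float32)); print(s[i],q.mean(0).round(4),np.round(r[0],1),np.round(r[1],1),round(r[2],1))
```

```text
[400  12  16  24 118] [0.5498 0.2802 0.0299] [552.9 278.5] [12.4 20.1] 4.4
[ 400   16  115  109 4902] [0.6245 0.2333 0.0295] [604.9 236.7] [109.5 101.3] 4.5
[549 235  43  13 381] [0.7707 0.0611 0.0287] [772.4  61.5] [46.2 14.4] 6.0
```

View pics/w3.png

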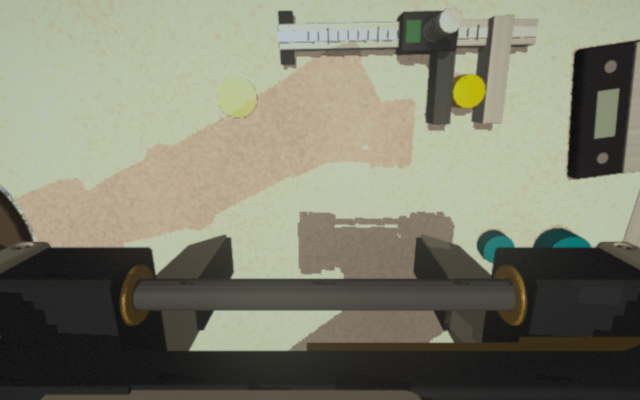

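The plug at (468,91) now sits tight between the jaws at (440,88) and (492,70). Next is the clamp.

Emit:
{"name": "jog_arm", "arguments": {"rows": [[[1,-6,2],[0,0,2],1],[[2,-12,4.5],[0,0,5],1],[[4,-18,4.5],[0,0,10],1],[[5,-24,4.5],[0,0,10],1],[[6.5,-30,4.5],[0,0,10],1],[[8,-36,4.5],[0,0,10],1],[[8,-41,4.5],[0,0,10],1],[[8,-41,4.5],[0,0,10],1]]}}

```text
clock: 9.55
position: [0.5604, -0.2812, 0.2496]
ee_rot: [-1.948, -2.464, 0.002]
force: [-0.4, 0.9, -0.3]
width: 1.003
gripper_force: 0.0
```

Emit:
{"name": "jog_arm", "arguments": {"rows": [[[0,0,0],[0,0,0],1],[[0,0,0],[0,0,0],1]]}}

```text
clock: 9.8
position: [0.561, -0.2744, 0.2512]
ee_rot: [-1.938, -2.473, -0.002]
force: [0.6, -0.4, 0.4]
width: 1.0
gripper_force: 0.0
```

```bash
cat > m.py <<'E'
from h import *
import sys
d=grab("wrist"); save(d,sys.argv[1]); np.save("w4.npy",d,allow_pickle=True); P=cloud(d)
hsv=cv2.cvtColor(d["img"],cv2.COLOR_RGB2HSV)
for nm,ms,z in(("yel",[((20,100,90),(35,255,255))],None),("red",[((0,130,80),(8,255,255)),((172,130,80),(180,255,255))],None),("teal",[((80,100,60),(98,255,255))],None)):
    m=sum(cv2.inRange(hsv,*a) for a in ms); n,l,s,c=cv2.connectedComponentsWithStats(m)
    for i in range(1,n):
        if s[i,4]>15:
            q=P[l==i]; r=cv2.minAreaRect((q[:,:2]*1000).astype(np.float32)); print(nm,s[i],np.median(q,0).round(4),np.percentile(q[:,2],[5,95]).round(3),np.round(r[0],1),np.round(r[1],1),round(r[2],1))
for lo,hi in((.042,.049),(.08,.1)):
    k=((P[...,2]>lo)&(P[...,2]<hi)).astype(np.uint8); n,l,s,c=cv2.connectedComponentsWithStats(k)
    for i in range(1,n):
        if s[i,4]>100:
            q=P[l==i]; r=cv2.minAreaRect((q[:,:2]*1000).astype(np.float32)); print(lo,s[i],q.mean(0).round(4),np.round(r[0],1),np.round(r[1],1),round(r[2],1))
m=cv2.inRange(hsv,(105,130,40),(125,255,255))&(((P[...,2]>.008)&(P[...,2]<.016))*255).astype(np.uint8); q=P[m>0]
r=cv2.minAreaRect((q[:,:2]*1000).astype(np.float32)); print("base",r)
print(arm.observe()["position"],arm.observe()["ee_rot"])
E
python3 m.py w4.png
```

```text
yel [355 140   6  17  93] [ 0.5982 -0.2488  0.0215] [0.012 0.023] [ 598.2 -248.3] [ 5.5 19.4] 14.4
yel [510 267   9   9  17] [ 0.5989 -0.2302  0.3643] [0.363 0.365] [ 598.9 -230.3] [1.  1.3] 88.4
yel [119 284   9  34  99] [ 0.5075 -0.2573  0.37  ] [0.368 0.371] [ 507.5 -258.5] [2.4 7.7] 13.6
yel [517 289  11  33 103] [ 0.6004 -0.2349  0.3699] [0.369 0.371] [ 601.  -236.5] [2.  8.5] 13.5
red [396 130   4  10  34] [ 0.6396 -0.2208  0.0235] [0.022 0.025] [ 639.9 -220.8] [ 3.6 10.7] 13.6
teal [ 510    0   84   56 3370] [ 0.764  -0.0685  0.0414] [0.039 0.043] [ 664.1 -111.5] [294.7  65.1] 24.1
teal [338 141   4  15  51] [ 0.576  -0.2533  0.0216] [0.021 0.024] [ 563.2 -230.2] [ 7.5 70.1] 29.1
teal [188 166  11  10  87] [ 0.3997 -0.3301  0.0007] [-0.     0.002] [ 399.5 -330.2] [12.6 12.3] 19.0
0.042 [ 388   68   48   66 2691] [ 0.6391 -0.1802  0.045 ] [ 638.6 -181.4] [48.3 69.7] 14.2
0.042 [232  85  17  48 266] [ 0.455  -0.2358  0.0427] [ 454.6 -235.2] [15.6 51.2] 14.5
0.042 [202 330  48  21 185] [ 0.4856 -0.5495  0.0453] [ 488.5 -546.2] [23.9 65.2] 85.7
0.08 [355  91  21  22 366] [ 0.5838 -0.1945  0.0894] [ 584.  -194.6] [20.  20.1] 14.9
0.08 [207 319  48  32 272] [ 0.5024 -0.4898  0.0836] [ 503.4 -494. ] [21.1 67.4] 67.8
base ((671.7449340820312, -155.66659545898438), (4.7502923011779785, 43.124149322509766), 13.340986251831055)
[ 0.56083651 -0.27473687  0.25132084] [1.93782472e+00 2.47249800e+00 1.13590597e-03]
```

View pics/w4.png

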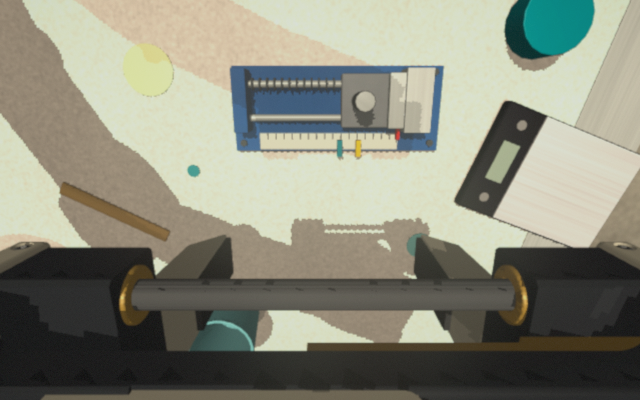

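The wrist view shows the post at (365,101), the red pointer at (398,135), the yellow clip at (358,148) and the teal clip at (340,148). The yaw is 14.2°. The travel from pointer to yellow clip along the clamp's x axis is 47 mm, within 39-49. The teal clip comes out at 70 mm, within 60-72.

Emit:
{"name": "jog_arm", "arguments": {"rows": [[[1.2,4,0],[0,0,0.4],1],[[2.3,8,0],[0,0,0.4],1],[[2.3,8,-6],[0,0,0.4],1],[[2.3,8,-12],[0,0,0.4],1],[[2.3,8,-17],[0,0,0.4],1],[[2.3,8,-19.6],[0,0,0.4],1],[[2.3,8,-19.6],[0,0,0.4],0.1],[[2.3,8,-19.6],[0,0,0.4],0.1]], "newtons": 25}}

```text
clock: 10.85
position: [0.5842, -0.1963, 0.0566]
ee_rot: [1.931, 2.476, 0.002]
force: [1.0, -0.4, -0.7]
width: 0.832
gripper_force: 0.0
```

Emit:
{"name": "jog_arm", "arguments": {"rows": [[[0,0,0],[0,0,0],0.1],[[0,0,0],[0,0,0],0.1],[[0,0,0],[0,0,0],0.1],[[0,0,0],[0,0,0],0.1],[[0,0,0],[0,0,0],0.1],[[0,0,0],[0,0,0],0.1],[[0,0,0],[0,0,0],0.1],[[0,0,0],[0,0,0],0.1]]}}

```text
clock: 11.85
position: [0.5835, -0.1968, 0.0551]
ee_rot: [1.933, 2.476, 0.001]
force: [2.9, -0.1, -1.4]
width: 0.193
gripper_force: 25.0
```

Emit:
{"name": "jog_arm", "arguments": {"rows": [[[-1,-0.25,0],[0,0,0],0.1],[[-2,-0.5,0],[0,0,0],0.1],[[-3,-0.75,0],[0,0,0],0.1],[[-4,-1,0],[0,0,0],0.1],[[-4.55,-1.15,0],[0,0,0],0.1],[[-4.55,-1.15,0],[0,0,0],0.1],[[-4.55,-1.15,0],[0,0,0],0.1],[[-4.55,-1.15,0],[0,0,0],0.1]]}}

```text
clock: 12.85
position: [0.5386, -0.2078, 0.0552]
ee_rot: [1.932, 2.476, 0.003]
force: [7.4, 1.4, -6.9]
width: 0.188
gripper_force: 25.0
```

```bash
python3 m.py w5.png 2>&1 | grep -v "0.36\|0.37"
python3 - <<'E'
from h import *
d=grab("top"); P=cloud(d); h=cv2.cvtColor(d["img"],cv2.COLOR_RGB2HSV)
for nm,ms in(("yel",[((20,100,80),(35,255,255))]),("red",[((0,110,70),(8,255,255)),((172,110,70),(180,255,255))])):
    m=sum(cv2.inRange(h,*a) for a in ms); m[:,:345]=0;m[:,411:]=0;m[:148]=0;m[248:]=0
    n,l,s,c=cv2.connectedComponentsWithStats(m)
    for i in range(1,n): print(nm,s[i],plane(d,c[i],.0225).round(4))
a=cv2.resize(cv2.imread("pics/w5.png"),None,fx=1.25,fy=1.25); cv2.imwrite("pics/w5b.png",a)
b=np.hstack([cv2.resize(d["img"][148:248,x:x+66,::-1],None,fx=6,fy=6,interpolation=cv2.INTER_CUBIC) for x in(195,345)]); cv2.imwrite("pics/c3.png",b)
E
```

```text
yel [365 290   5  15  40] [ 0.5412 -0.1764  0.1736] [0.172 0.175] [ 541.1 -176.4] [1.  2.7] 18.5
yel [364 313   5  10  18] [ 0.5424 -0.1821  0.1741] [0.173 0.175] [ 542.3 -181.6] [0.9 3.1] 18.4
0.042 [166 165  22  29 137] [ 0.4464 -0.2     0.0425] [ 447.2 -200.7] [10.3 18.3] 28.3
0.042 [ 474  165   65  108 5284] [ 0.6458 -0.1763  0.0455] [ 647.1 -178.8] [31.2 70.4] 14.4
0.042 [169 200  26  20 110] [ 0.4498 -0.2208  0.0425] [ 451.  -220.8] [16.4  9.9] 0.4
0.08 [ 272  226  106   53 1886] [ 0.5373 -0.2027  0.0906] [ 538.9 -206.1] [48.4 22.3] 17.2
base ((572.416748046875, -205.52474975585938), (224.13552856445312, 97.63568115234375), 13.432743072509766)
[ 0.53860478 -0.20786865  0.05520459] [1.93169375 2.47563001 0.00311444]
```

View pics/c3.png

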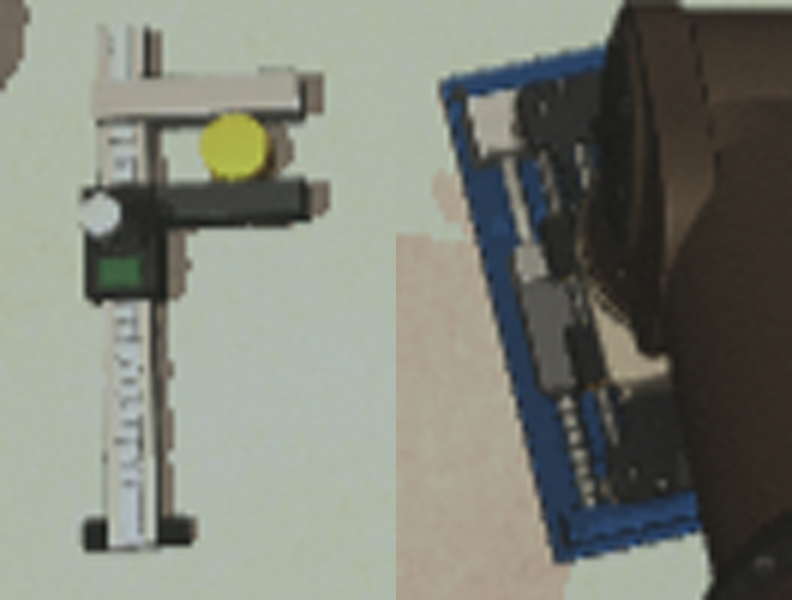

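The caliper is shut on the plug (crop (235,146)), but the arm covers the clips in the top view. I'll try the scene camera for the pointer.

Run:
```python
from h import *
d=grab("scene"); h=cv2.cvtColor(d["img"],cv2.COLOR_RGB2HSV)
u=np.array([np.cos(np.radians(14.2)),np.sin(np.radians(14.2))])
for nm,ms in(("yel",[((20,90,60),(35,255,255))]),("red",[((0,110,60),(8,255,255)),((172,110,60),(180,255,255))]),("teal",[((80,90,50),(98,255,255))])):
    m=sum(cv2.inRange(h,*a) for a in ms); m[:,:215]=0;m[:,290:]=0;m[:180]=0;m[262:]=0
    n,l,s,c=cv2.connectedComponentsWithStats(m)
    for i in range(1,n):
        p=plane(d,c[i],.022)[0]; print(nm,s[i],c[i].round(1),p.round(4),(p[:2]@u).round(4))
cv2.imwrite("pics/s5.png",cv2.resize(d["img"][170:270,200:300,::-1],None,fx=6,fy=6,interpolation=cv2.INTER_CUBIC))
```

```text
yel [238 230   6   5  17] [240.3 231.5] [ 0.6013 -0.2498  0.022 ] 0.5217
red [245 228   5   4   9] [246.4 229.2] [ 0.5947 -0.2321  0.022 ] 0.5196
teal [237 226   2   1   2] [237.5 226. ] [ 0.5791 -0.2572  0.022 ] 0.4983
```

View pics/s5.png

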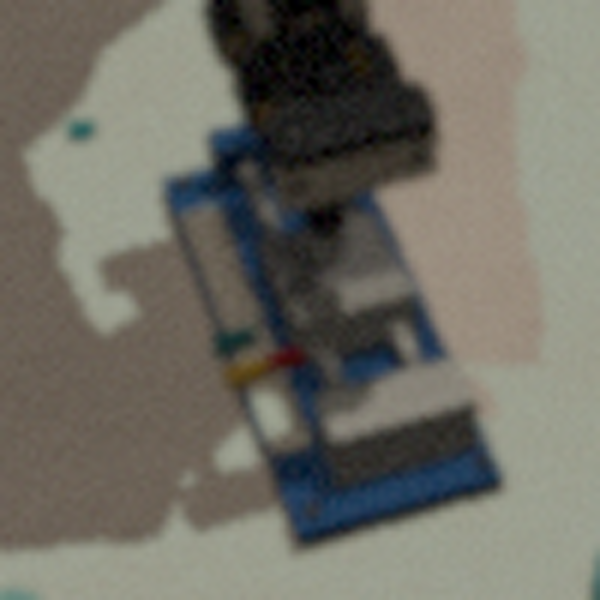

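The pointer at (290,357) lies in line with the yellow clip at (248,372) along the scale's cross direction. By the arm's readings the opening is 47.3 mm against a target of 47.1. I'll make a final check against the pointer's travel in the scene view.

Run:
```python
from h import *
u=np.array([np.cos(np.radians(14.2)),np.sin(np.radians(14.2))])
for d in(np.load("scene.npy",allow_pickle=True).item(),grab("scene")):
    f=d["img"].astype(float)
    R=np.clip(f[...,0]-np.maximum(f[...,1],f[...,2])-12,0,None); Y=np.clip(np.minimum(f[...,0],f[...,1])-f[...,2]-30,0,None)
    for nm,w in(("red",R),("yel",Y)):
        w=w.copy(); k=np.zeros_like(w); k[222:245,232:252]=1; w*=k
        if nm=="yel": w*=(f[...,1]>.6*f[...,0])
        else: w*=(f[...,1]<.5*f[...,0])
        v,x=np.mgrid[:400,:640]; 
        if w.sum()>0:
            c=[(w*x).sum()/w.sum(),(w*v).sum()/w.sum()]; print(nm,int((w>0).sum()),np.round(c,2),(plane(d,c,.022)[0,:2]@u).round(4))
s=arm.observe(); print(s["clock"],s["position"],s["force"],s["gripper_force"])
```

```text
red 3 [251.  240.9] 0.5668
yel 21 [240.37 231.24] 0.5209
red 11 [247.43 229.13] 0.5203
yel 16 [240.82 231.43] 0.5221
13.05 [ 0.53859683 -0.2078995   0.05519099] [ 7.66683791  3.14978701 -4.73599361] 24.99776780605316
```

```bash
python3 -c "
from cell import arm
print(arm.sign_off())"
```

```text
the job is handed in; nothing more can be done
None
```

The job is handed in: the caliper is shut on the yellow plug, and the arm is still holding the clamp's pointer level with the yellow clip, at about 47 mm of opening, to within about 1–2 mm by camera.

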